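Clear the orbital shaker and secure its platform nut

ROBOT

A 7-joint arm with a two-finger parallel gripper is mounted at the origin on the work surface. World frame = base frame: x ahead of the robot, y to its left, z up, the work surface at z = 0. Lengths are in m, angles in rad, forces in N, time in s.
With the tool pointing down it reaches from about 0.4 to 0.9 m from the base axis. Payload 5.5 kg.
Tool frame: the origin (TCP) lies at the very end of the fingers, on their centre line; the grasp point (between the pads) lies 19 mm behind it; z points along the fingers, y is the line along which they close (so a half turn about z gives the same grasp; the last joint's range is limited). The gripper opens to 85 mm and grips with 20 to 120 N. Pads are 22 mm wide; open, the fingers measure 114 mm over their backs; the gripper's body (76 mm by 85 mm) begins 54 mm behind the grasp point. The pads swing forward as they close: fully open they stand 13 mm farther back than shut.
Start: joints at [-0.838, 0.501, -0.427, 1.55, 0.221, 1.138, -0.21], TCP at [0.294, 0.58, 0.231] pointing down, gripper open.
Joint ranges: [-2.88, 2.88], [-0.31, 2.03], [-1.54, 1.56], [0.2, 2.42], [-1.41, 4.55], [0.19, 2.02], [-2.57, 2.57]. Speed limits (rad/s): [2.57, 2.57, 3.14, 3.14, 3.14, 3.14, 3.14].

INTERFACE

Orientations are given as a rotation vector (axis times angle).
In Python, from cell import readout, cams, order gives the robot as it stands.
- The arm moves only by the tool jog_arm, never from a script. Its argument "rows" is a list of rows, each a list of 5 numbers: the finger opening in m, from 0 to 0.0854, then the shift along the tool's x, y, z in m, then the turn about the tool's z in rad. In form: [[hand, tx, ty, tz, spin], ...]. A call has 1 to 8 rows; each row shifts and turns the commanded pose from where the row before left it, along the tool's axes as they then stand; what a row does not reach is not made up. A row lasts 1/8 s, in which the tool goes at most 62.5 mm and 10.7 degrees, less where a joint would pass 70% of its speed; a pose out of reach is approached as far as the arm can. A call is refused whole if a number of a shift passes 0.0625 or a number of a turn 0.188, either way. A call with a gripper value outside its range is refused whole. The fingers move at their own pace and stop on an object; "squeeze" is the grip in N (left out, the last holds). Time passes only in rows, so rows that do not move let the fingers close. It gives the time, the measured TCP pose, the force, the opening and the grip force at its end, in the units of the state.
- readout.observe(): the state, without advancing time (a new reading comes with each control period).
- cams.capture(name): name is "scene" or "top"; returns a dict with "image" (480x640x3 uint8, red, green, blue), "fx", "fy", "cx", "cy" (pixels), "eye" and "rotation" of the camera in the world. Camera axes: x right, y down, z forward; pixel columns grow to the right and rows downward; lengths in m; the calibration is good to about 2 mm. A picture is of the moment at which its call begins. There is no depth.
- order.close_job(): hands the job in; it is judged then, once.
The state is a dict: "clock": time; "joint_positions": joint angles; "dq": joint speeds; "effort": joint torques, N m; "eef_pos": TCP position; "ee_rot": TCP orientation; "force": force on the tool from outside, world axes, zero at the start; "wrist_torque": the same for the moment, N m; "gripper_width": finger opening in m; "gripper_force": force on a finger pad.
Only numpy, scipy, OpenCV 4.12 (cv2) and the standard library are available. Lean on these libraries where they do the work, as an engineer would, in place of code of your own. Each camera call takes 0.05 s, during which the arm holds its last target. There are 200 camera calls.

TASK

The platform of the orbital shaker has worked loose. First take every beaker off its rubber mat and nest them all, upright and fully home, into the beaker that already stands on the steel tray, so that they make one straight stack on the tray. Only then tighten the brass castle nut in the middle of the platform clockwise until the blue paint marks on nut and hub meet, and turn it on a little further to the first slot that lines up with the cotter hole in the shaft (the red line on the shaft's end shows its direction); go no further, so that the cotter pin can go straight in, and do not knock over the reagent bottle.

Things in the scene. Friction and masses are not known exactly. Their poses are not given: they have to be found in the camera images.
- shaker: orbital shaker, fixed: white housing, platform 310 x 310 mm with black rubber mat, mat top 103 above the bench, steel guard rail round its edge to 28 above the mat. Origin: centre of its underside on the bench; x, y along the platform's sides, control panel on -x, z up. In the middle an aluminium hub 86 across, top at 115, with a washer 59 across, 3 thick, under the nut.
- hub_mark (a point): blue paint mark on top of the hub, 37 mm from the shaft's axis; fixed. The nut is snug when the blue mark on the nut points at it.
- castle_nut (a joint): angle of the brass castle nut, rad, growing clockwise from above (tightening). Starts at 0 to 1.6; at 4.40 its blue mark meets the hub's: snug. Turning takes 0.22 N m, rising steadily to 0.4 as the spring washer is pressed. It stays where left and does not noticeably sink. Beyond 5.45 (one slot past the marks) it is overtightened.
- nut_top (a point): top centre of the nut, on its vertical axis, 156 mm above the bench; turns with it. Nut foot at 118: a hexagon 50 across flats, 28 high, then a crown 47 across, 10 high, with six slots 8 wide, 60 degrees apart, each over the middle of a flat. x points out through a slot, square to a flat; its blue mark is 90 degrees clockwise of x, seen from above.
- shaft_top (a point): centre of the end of the threaded shaft, 32 across, 166 mm above the bench, standing out of the nut; does not turn. x lies along the cotter hole (7 mm, right through at slot height) and the red line on the shaft's end. The first slot past snug lines up 0.25 to 0.8 rad beyond the marks.
- tray: flat steel tray 200 x 180 mm, fixed, floor 3 thick, rim 10 high. Origin: centre of its underside on the bench; x along the 200 side.
- stack_beaker: white plastic beaker, 62 mm high, open top. Top 22 is a straight collar 65 across outside, 60 inside; below it tapers from 59 to 45 at the foot; about 70 g. Origin: centre of its underside, z up. Stands on the tray from the start; the others go into it. Nested collars rest on the rim below: each stands 22 mm above the next.
- beaker1: white plastic beaker, 62 mm high, open top. Top 22 is a straight collar 65 across outside, 60 inside; below it tapers from 59 to 45 at the foot; about 70 g. Origin: centre of its underside, z up. Stands on the mat of the shaker, one of four to six (None if it is absent); the same as stack_beaker.
- beaker2: white plastic beaker, 62 mm high, open top. Top 22 is a straight collar 65 across outside, 60 inside; below it tapers from 59 to 45 at the foot; about 70 g. Origin: centre of its underside, z up. Stands on the mat of the shaker, one of four to six (None if it is absent); the same as stack_beaker.
- beaker3: white plastic beaker, 62 mm high, open top. Top 22 is a straight collar 65 across outside, 60 inside; below it tapers from 59 to 45 at the foot; about 70 g. Origin: centre of its underside, z up. Stands on the mat of the shaker, one of four to six (None if it is absent); the same as stack_beaker.
- beaker4: white plastic beaker, 62 mm high, open top. Top 22 is a straight collar 65 across outside, 60 inside; below it tapers from 59 to 45 at the foot; about 70 g. Origin: centre of its underside, z up. Stands on the mat of the shaker, one of four to six (None if it is absent); the same as stack_beaker.
- beaker5: white plastic beaker, 62 mm high, open top. Top 22 is a straight collar 65 across outside, 60 inside; below it tapers from 59 to 45 at the foot; about 70 g. Origin: centre of its underside, z up. Stands on the mat of the shaker, one of four to six (None if it is absent); the same as stack_beaker.
- beaker6: white plastic beaker, 62 mm high, open top. Top 22 is a straight collar 65 across outside, 60 inside; below it tapers from 59 to 45 at the foot; about 70 g. Origin: centre of its underside, z up. Stands on the mat of the shaker, one of four to six (None if it is absent); the same as stack_beaker.
- reagent_bottle: bottle 56 across and 130 high with a blue cap, loose, standing beyond the tray; origin centre of its underside, z up. Leave it standing.
Things that resemble listed ones, but are neither listed nor needed, are in the scene too. Leave any green or purple look-alike of the beaker3 alone.

How it is judged:
By the outcome, as a careful person would: the job done as asked, in the order asked, and still so for the second after the job is handed in, with the robot touching nothing.
Of beaker1, beaker2, beaker3, beaker4, beaker5, beaker6 only 4 to 6 are there at a start; the rules pass over those that are not, and their reading is None.
At some moment in a run one of beaker1, beaker2, beaker3, beaker4, beaker5, beaker6, stack_beaker may be knocked a few centimetres aside while the robot is not near it.
It also fails if it takes over 210 s, if anything falls off the work surface, if the arm or the gripper's body presses on something with over 40 N, if the wrist force passes 120 N, or if a joint passes its speed limit or range.

## Working session

There is one attempt and no reset: what is moved stays moved. The work goes in short steps, Python scripts to look and compute and a tool call to move; the robot and the scene stay as the last step left them, time stands still between calls to the robot, and variables do not carry over. Pictures are saved under pics/ and viewed, at most 14 in all, crops included, and the job is handed in when it is done.

Besides the shell and the picture viewer there is one more tool, called by a JSON object that holds its "api" and its "payload", one argument or row to a line. jog_arm: Moves the arm, as the interface text tells. Its arguments: {"type":"object","properties":{"rows":{"type":"array","items":{"type":"array","items":{"type":"number"}}},"squeeze":{"type":"number"}},"required":["rows"]}

```bash
ls; mkdir -p pics; python3 - <<'E'
from cell import readout, cams, order
import cv2
s=readout.observe()
for k,v in s.items(): print(k,v)
for n in("scene","top"):
    c=cams.capture(n); cv2.imwrite(f"pics/{n}0.png",c["image"][:,:,::-1]); print(n,[c[k] for k in("fx","fy","cx","cy","eye","rotation")])
E
```

```text
pics
clock 0.0
joint_positions [-0.83780401  0.5018509  -0.42680015  1.55149135  0.22078642  1.13827179
 -0.21031676]
dq [-0.00086505 -0.00010191 -0.00152667  0.00241045 -0.00106494  0.00127349
 -0.00017712]
effort [-6.33130821e-04 -5.69497955e+01 -5.81669390e+00 -2.80936807e+01
  1.05256736e-02  1.16915212e-02 -1.02188645e-05]
eef_pos [0.29396291 0.57893452 0.23024101]
ee_rot [-7.30980725e-01 -3.05481193e+00  2.96936523e-03]
force [-0.49863    -0.34384718 -0.00674449]
wrist_torque [-0.01567275  0.01051032 -0.00952573]
gripper_force 0.0
gripper_width 0.08539071832889679
scene [566.5857075443498, 566.5857075443498, 313.2599950333674, 239.95302472278192, array([1.35365906, 0.03094818, 0.73663452]), array([-1.62982836, -1.70725045,  0.84319173])]
top [552.9857606986748, 552.9857606986748, 311.906611620404, 245.56065145295014, array([ 0.46649255, -0.01586315,  1.27503798]), array([-2.15479451,  2.21460886, -0.04476494])]
```

View pics/scene0.png

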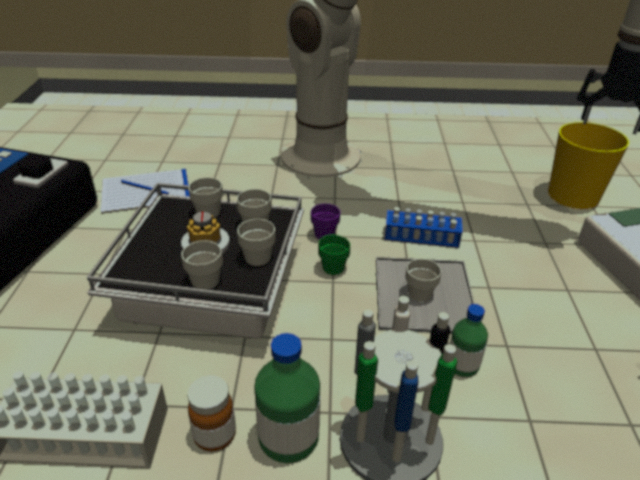

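View pics/top0.png

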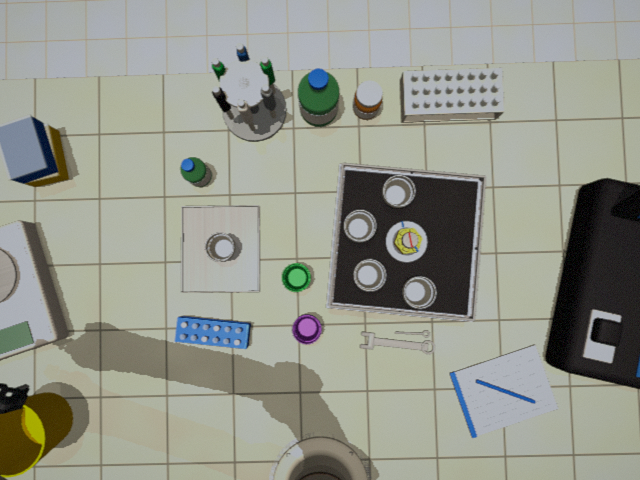

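The top view has the robot at the bottom. Four white beakers stand on the mat with rims at about (399,191), (360,226), (369,275) and (419,292). The nut is at (407,241), the stack beaker on the tray at (222,247), and the likely reagent bottle at (195,170). The green (297,277) and purple (307,328) cups are decoys. I'll measure these next.

```bash
cat > h.py <<'E'
from cell import readout, cams, order
import cv2, numpy as np
from scipy.spatial.transform import Rotation as R
def snap(n,name=None):
    c=cams.capture(n); c["R"]=R.from_rotvec(c["rotation"]).as_matrix()
    if name: cv2.imwrite(f"pics/{name}.png",c["image"][:,:,::-1])
    return c
def onplane(c,u,v,z):
    d=c["R"]@np.array([(u-c["cx"])/c["fx"],(v-c["cy"])/c["fy"],1]); t=(z-c["eye"][2])/d[2]
    return c["eye"]+t*d
def proj(c,p):
    q=c["R"].T@(np.array(p)-c["eye"]); return c["cx"]+c["fx"]*q[0]/q[2], c["cy"]+c["fy"]*q[1]/q[2]
def rims(c,guess,z,rad=.0325,K=4):
    "rim circle near each pixel guess; returns world xy of the rim centres and pixels"
    g=cv2.cvtColor(c["image"],cv2.COLOR_RGB2GRAY); out=[]
    r=rad*c["fx"]/(c["eye"][2]-z)
    for u,v in guess:
        u0,v0=int(u)-30,int(v)-30; a=cv2.resize(g[v0:v0+60,u0:u0+60],None,fx=K,fy=K,interpolation=cv2.INTER_CUBIC)
        h=cv2.HoughCircles(a,cv2.HOUGH_GRADIENT,1,200,param1=80,param2=8,minRadius=int(K*(r-1.2)),maxRadius=int(K*(r+1.2)))
        if h is None: out.append(None); continue
        x,y,q=h[0,0]; px=((x+.5)/K-.5+u0,(y+.5)/K-.5+v0); out.append((onplane(c,*px,z)[:2].round(4),np.round(px,1),q/K,r))
    return out
E
python3 - <<'E'
from h import *
c=snap("top"); im=c["image"][:,:,::-1].copy()
B=rims(c,[(399,191),(360,226),(369,275),(419,292)],.165)
S=rims(c,[(222,247)],.065)
big=cv2.resize(im[130:330,170:490],None,fx=2.5,fy=2.5,interpolation=cv2.INTER_CUBIC)
for o in B+S:
    print(o)
    if o: cv2.circle(big,tuple(int(t) for t in (o[1]-[170,130]+.5)*2.5),int(o[2]*2.5),(0,0,255),1)
cv2.imwrite("pics/ov.png",big)
print("nut",onplane(c,408,240,.166),"tray",onplane(c,220,249,.01),"bottle cap",onplane(c,188,165,.13))
E
```

```text
(array([ 0.6372, -0.1778]), array([399., 190.], dtype=float32), np.float32(16.275), np.float64(16.190470483270396))
(array([ 0.5681, -0.096 ]), array([359.5, 225.2], dtype=float32), np.float32(16.3), np.float64(16.190470483270396))
(array([ 0.4686, -0.1128]), array([369.5, 274.5], dtype=float32), np.float32(16.575), np.float64(16.190470483270396))
(array([ 0.4306, -0.2117]), array([419.8, 292.2], dtype=float32), np.float32(16.55), np.float64(16.190470483270396))
(array([0.538 , 0.2055]), array([219.5, 247. ], dtype=float32), np.float32(14.1), np.float64(14.852457074501492))
nut [ 0.5355777  -0.19201799  0.166     ] tray [0.53665297 0.21447768 0.01      ] bottle cap [0.70841795 0.25689066 0.13      ]
```

View pics/ov.png

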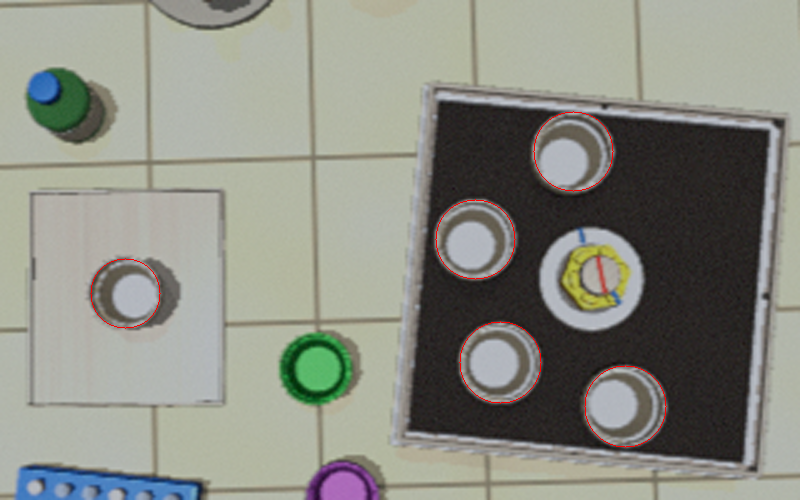

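The red circles sit well on the four mat-beaker rims in the crop. The stack circle is a little small and left, with its true centre near crop (131,294). The hub's blue mark is at crop (582,236), the nut's blue mark at (617,299), and the red line on the shaft runs roughly vertical.

First I'll turn the tool so that its y lies along world x and its x along world y.

{"api": "jog_arm", "payload": {
  "rows": [
    [0.0854,0,0,-0.005,0.1835],
    [0.0854,0,0,-0.005,0.1835],
    [0.0854,0,0,-0.005,0.1835],
    [0.0854,0,0,-0.005,0.1835],
    [0.0854,0,0,-0.005,0.1835],
    [0.0854,0,0,-0.005,0.1835]
  ],
  "squeeze": 40
}}

```text
clock: 0.9
eef_pos: [0.2941, 0.5793, 0.261]
ee_rot: [2.228, 2.215, -0.001]
force: [-0.9, 0.3, 0.1]
gripper_width: 0.0855
gripper_force: 0.0
```

{"api": "jog_arm", "payload": {
  "rows": [
    [0.0854,-0.045,0.018,0,0],
    [0.0854,-0.045,0.018,0,0],
    [0.0854,-0.045,0.018,0,0],
    [0.0854,-0.045,0.018,0,0],
    [0.0854,-0.045,0.018,0,0],
    [0.0854,-0.045,0.018,0,0],
    [0.0854,-0.045,0.018,0,0],
    [0.0854,-0.045,0.018,0,0]
  ]
}}

```text
clock: 1.9
eef_pos: [0.4385, 0.218, 0.2613]
ee_rot: [-2.221, -2.222, -0.0]
force: [0.2, 0.8, -0.2]
gripper_width: 0.0853
gripper_force: 0.0
```

```bash
python3 - <<'E'
from h import *
s=readout.observe(); print(s["clock"],s["eef_pos"],s["ee_rot"],s["joint_positions"].round(2)); print(R.from_rotvec(s["ee_rot"]).as_matrix().round(3))
E
```

```text
1.9 [0.43849657 0.21803752 0.26125296] [-2.22123614e+00 -2.22157211e+00 -1.11194936e-04] [-0.48  0.15 -0.04  1.92  0.01  1.07 -0.52]
[[-0.  1.  0.]
 [ 1.  0.  0.]
 [ 0.  0. -1.]]
```

{"api": "jog_arm", "payload": {
  "rows": [
    [0.0854,-0.045,0.0185,0,0],
    [0.0854,-0.045,0.0185,0,0],
    [0.0854,-0.045,0.0185,0,0],
    [0.0854,-0.045,0.0185,0,0],
    [0.0854,-0.045,0.0185,0,0],
    [0.0854,-0.045,0.0185,0,0],
    [0.0854,-0.044,0.0185,0,0],
    [0.0854,0,0,0.04,0]
  ]
}}

```text
clock: 2.9
eef_pos: [0.5709, -0.1003, 0.2237]
ee_rot: [2.224, 2.208, 0.005]
force: [0.3, 0.3, -0.6]
gripper_width: 0.0854
gripper_force: 0.0
```

{"api": "jog_arm", "payload": {
  "rows": [
    [0.0854,0,0,0.04,0],
    [0.0854,0,0,0.03,0],
    [0.0854,0,0,0.018,0],
    [0.0854,0,0,0,0]
  ]
}}

```text
clock: 3.4
eef_pos: [0.5668, -0.0942, 0.1321]
ee_rot: [-2.22, -2.22, 0.003]
force: [-0.8, -0.4, 0.5]
gripper_width: 0.0856
gripper_force: 0.0
```

{"api": "jog_arm", "payload": {
  "rows": [
    [0.05,0,0,0,0],
    [0.05,0,0,0,0],
    [0.05,0,0,0,0],
    [0.05,0,0,0,0],
    [0.05,0,0,0,0],
    [0.05,0,0,0,0]
  ],
  "squeeze": 30
}}

```text
clock: 4.15
eef_pos: [0.569, -0.0947, 0.1349]
ee_rot: [2.22, 2.22, 0.003]
force: [-1.0, -1.3, 6.5]
gripper_width: 0.0646
gripper_force: 34.0
```

{"api": "jog_arm", "payload": {
  "rows": [
    [0.05,0,0,-0.03,0],
    [0.05,0,0,-0.04,0],
    [0.05,0,0,-0.04,0],
    [0.05,0,0,-0.02,0],
    [0.05,0,0,0,0]
  ]
}}

```text
clock: 4.78
eef_pos: [0.5688, -0.0945, 0.2652]
ee_rot: [2.219, 2.219, 0.004]
force: [-0.4, -0.9, -1.2]
gripper_width: 0.0649
gripper_force: 33.8
```

```bash
python3 - <<'E'
from h import *
a=snap("scene","s1"); c=snap("top","t1")
x=cv2.resize(c["image"][100:330,160:500,::-1],(592,400)); y=cv2.resize(a["image"][170:370,80:500,::-1],(592,282))
cv2.imwrite("pics/v1.png",cv2.resize(np.vstack([x,y]),(515,593)))
# stack centre two ways: floor centre & rim
print(onplane(c,223.6,248.4,.006)[:2])
print(rims(c,[(222,247)],.065))
E
```

```text
[0.53802821 0.20686532]
[(array([0.5391, 0.2049]), array([219.8, 246.5], dtype=float32), np.float32(14.1), np.float64(14.852457074501492))]
```

View pics/v1.png

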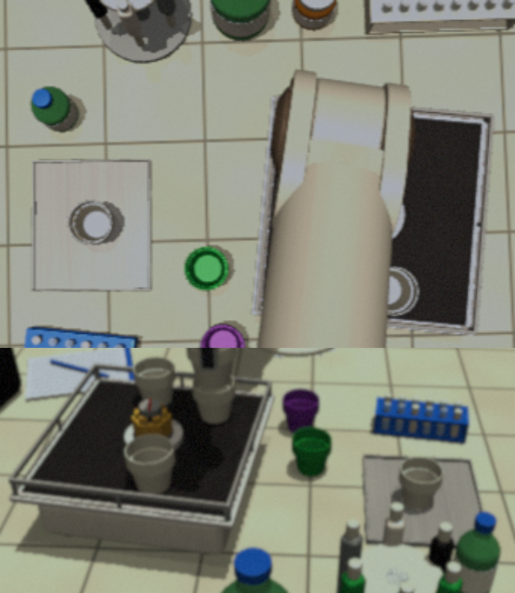

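The beaker is held upright over the mat. The stack beaker at about (96,222) in the crop is still in place, so I'll carry the held one over.

{"api": "jog_arm", "payload": {
  "rows": [
    [0.05,0.043,-0.0043,0,0],
    [0.05,0.043,-0.0043,0,0],
    [0.05,0.043,-0.0043,0,0],
    [0.05,0.043,-0.0043,0,0],
    [0.05,0.043,-0.0043,0,0],
    [0.05,0.043,-0.0043,0,0],
    [0.05,0.044,-0.0045,0,0],
    [0.05,0,0,0.03,0]
  ]
}}

```text
clock: 5.88
eef_pos: [0.5368, 0.2137, 0.2332]
ee_rot: [-2.212, -2.229, -0.006]
force: [0.1, -0.1, -1.4]
gripper_width: 0.0646
gripper_force: 33.8
```

{"api": "jog_arm", "payload": {
  "rows": [
    [0.05,0,0,0.05,0],
    [0.05,0,0,0.05,0],
    [0.05,0,0,0.03,0],
    [0.05,0,0,0,0]
  ]
}}

```text
clock: 6.38
eef_pos: [0.5339, 0.2062, 0.0992]
ee_rot: [-2.219, -2.219, 0.013]
force: [0.4, 0.3, -1.0]
gripper_width: 0.0647
gripper_force: 33.8
```

```bash
python3 - <<'E'
from h import *
a=snap("scene","s2"); c=snap("top","t2")
cv2.imwrite("pics/v2.png",cv2.resize(a["image"][200:320,360:500,::-1],None,fx=4,fy=4,interpolation=cv2.INTER_CUBIC))
print(readout.observe()["eef_pos"])
E
```

```text
[0.53724238 0.20750241 0.10307229]
```

View pics/v2.png

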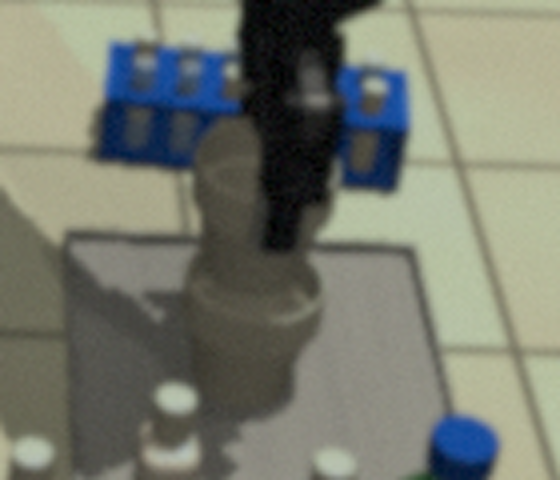

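```bash
python3 - <<'E'
from h import *
a=snap("scene")
for p in [(.5385,.206,.065),(.5385,.206,.003),(.538,.2075,.134),(.57,.2075,.11)]: print(p,(np.array(proj(a,p))-[360,200])*4)
E
```

```text
(0.5385, 0.206, 0.065) [250.51587829 275.58005856]
(0.5385, 0.206, 0.003) [234.32684602 374.94239108]
(0.538, 0.2075, 0.134) [273.19013426 155.80773194]
(0.57, 0.2075, 0.11) [274.79294071 242.95532821]
```

{"api": "jog_arm", "payload": {
  "rows": [
    [0.05,0.003,0.001,0,0],
    [0.05,0,0,0.015,0],
    [0.05,0,0,0.015,0],
    [0.05,0,0,0.01,0],
    [0.05,0,0,0,0]
  ]
}}

```text
clock: 7.15
eef_pos: [0.5374, 0.21, 0.0618]
ee_rot: [-2.221, -2.221, 0.004]
force: [-0.2, 0.3, 0.2]
gripper_width: 0.0647
gripper_force: 33.8
```

{"api": "jog_arm", "payload": {
  "rows": [
    [0.05,0,0,0.004,0],
    [0.05,0,0,0.003,0],
    [0.05,0,0,0,0]
  ]
}}

```text
clock: 7.52
eef_pos: [0.5386, 0.2105, 0.058]
ee_rot: [-2.222, -2.221, 0.0]
force: [-4.5, -3.1, 12.3]
gripper_width: 0.0648
gripper_force: 40.4
```

{"api": "jog_arm", "payload": {
  "rows": [
    [0.0854,0,0,0,0],
    [0.0854,0,0,0,0],
    [0.0854,0,0,0,0],
    [0.0854,0,0,-0.03,0],
    [0.0854,0,0,-0.05,0],
    [0.0854,0,0,-0.06,0],
    [0.0854,0,0,-0.06,0],
    [0.0854,-0.04,0,0,0]
  ]
}}

```text
clock: 8.52
eef_pos: [0.5414, 0.1754, 0.2622]
ee_rot: [2.212, 2.226, 0.018]
force: [-0.0, -0.8, -0.5]
gripper_width: 0.0853
gripper_force: 0.0
```

{"api": "jog_arm", "payload": {
  "rows": [
    [0.0854,-0.04,0,0,0],
    [0.0854,-0.04,0,0,0],
    [0.0854,-0.04,0,0,0],
    [0.0854,0,0,0,0]
  ]
}}

```text
clock: 9.02
eef_pos: [0.5384, 0.0461, 0.2563]
ee_rot: [2.228, 2.213, -0.002]
force: [0.4, 0.0, -0.3]
gripper_width: 0.0853
gripper_force: 0.0
```

```bash
python3 - <<'E'
from h import *
a=snap("scene","s3"); c=snap("top","t3")
y=cv2.resize(a["image"][200:320,340:500,::-1],None,fx=3,fy=3,interpolation=cv2.INTER_CUBIC)
x=cv2.resize(c["image"][160:340,180:480,::-1],(480,288),interpolation=cv2.INTER_CUBIC)
cv2.imwrite("pics/v3.png",cv2.resize(np.vstack([x,y]),(430,580)))
print(rims(c,[(399,191),(369,275),(419,292)],.165),rims(c,[(222,247)],.087))
E
```

```text
[(array([ 0.6372, -0.1778]), array([399., 190.], dtype=float32), np.float32(16.275), np.float64(16.190470483270396)), (array([ 0.4671, -0.1128]), array([369.5, 275.2], dtype=float32), np.float32(16.675), np.float64(16.190470483270396)), (array([ 0.4311, -0.2117]), array([419.8, 292. ], dtype=float32), np.float32(16.525), np.float64(16.190470483270396))] [(array([0.5379, 0.2063]), array([217.2, 246.5], dtype=float32), np.float32(14.45), np.float64(15.127493782008434))]
```

View pics/v3.png

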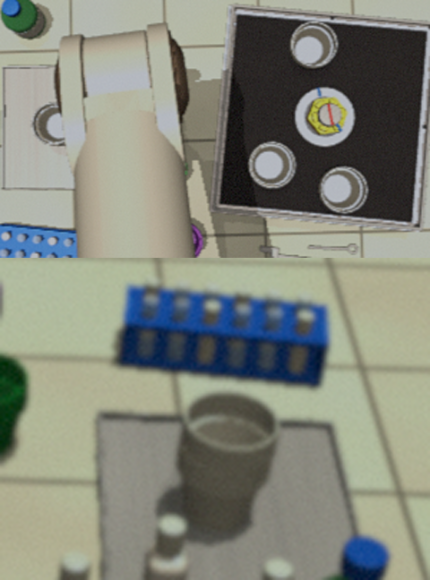

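The first nest is home: in the side view there is one collar directly on the other, upright. The other three beakers haven't moved. Next is the one at (0.467,-0.113).

{"api": "jog_arm", "payload": {
  "rows": [
    [0.0854,-0.041,-0.0175,0,0],
    [0.0854,-0.041,-0.0175,0,0],
    [0.0854,-0.041,-0.0175,0,0],
    [0.0854,-0.041,-0.0175,0,0],
    [0.0854,0,0,0.04,0],
    [0.0854,0,0,0.045,0],
    [0.0854,0,0,0,0]
  ]
}}

```text
clock: 10.0
eef_pos: [0.466, -0.1115, 0.1686]
ee_rot: [-2.215, -2.22, 0.006]
force: [-0.2, 0.8, 0.1]
gripper_width: 0.0853
gripper_force: 0.0
```

{"api": "jog_arm", "payload": {
  "rows": [
    [0.0854,-0.003,0.001,0.02,0],
    [0.0854,0,0,0.016,0],
    [0.0854,0,0,0,0],
    [0.05,0,0,0,0],
    [0.05,0,0,0,0],
    [0.05,0,0,0,0],
    [0.05,0,0,0,0],
    [0.05,0,0,0,0]
  ]
}}

```text
clock: 11.0
eef_pos: [0.4701, -0.1163, 0.1365]
ee_rot: [2.221, 2.221, 0.002]
force: [-0.9, 1.1, 5.2]
gripper_width: 0.0646
gripper_force: 33.4
```

{"api": "jog_arm", "payload": {
  "rows": [
    [0.05,0,0,-0.03,0],
    [0.05,0,0,-0.04,0],
    [0.05,0,0,-0.04,0],
    [0.05,0,0,-0.02,0],
    [0.05,0,0,0,0],
    [0.05,0,0,0,0]
  ]
}}

```text
clock: 11.75
eef_pos: [0.4688, -0.1162, 0.2644]
ee_rot: [-2.221, -2.221, 0.001]
force: [0.3, -0.5, -0.9]
gripper_width: 0.0646
gripper_force: 34.1
```

```bash
python3 - <<'E'
from h import *
a=snap("scene","s4"); c=snap("top","t4")
s=readout.observe(); print(s["eef_pos"],s["gripper_width"])
print(rims(c,[(222,247)],.087))
E
```

```text
[ 0.46854976 -0.11620449  0.26398468] 0.06457438193339451
[(array([0.5385, 0.2068]), array([217. , 246.2], dtype=float32), np.float32(14.175), np.float64(15.127493782008434))]
```

{"api": "jog_arm", "payload": {
  "rows": [
    [0.05,0.04,0.0088,0,0],
    [0.05,0.04,0.0088,0,0],
    [0.05,0.04,0.0088,0,0],
    [0.05,0.04,0.0088,0,0],
    [0.05,0.04,0.0088,0,0],
    [0.05,0.04,0.0088,0,0],
    [0.05,0.04,0.0088,0,0],
    [0.05,0.042,0.0084,0,0]
  ]
}}

```text
clock: 12.85
eef_pos: [0.5391, 0.2064, 0.2638]
ee_rot: [-2.221, -2.22, 0.003]
force: [0.2, -0.3, -1.4]
gripper_width: 0.0646
gripper_force: 34.0
```

{"api": "jog_arm", "payload": {
  "rows": [
    [0.05,0,0,0.05,0],
    [0.05,0,0,0.05,0],
    [0.05,0,0,0.035,0],
    [0.05,0,0,0,0],
    [0.05,0,0,0,0]
  ]
}}

```text
clock: 13.48
eef_pos: [0.5401, 0.2058, 0.131]
ee_rot: [2.221, 2.221, 0.001]
force: [-1.4, 0.5, -0.2]
gripper_width: 0.0645
gripper_force: 34.0
```

```bash
python3 - <<'E'
from h import *
a=snap("scene","s5")
cv2.imwrite("pics/v5.png",cv2.resize(a["image"][190:320,360:500,::-1],None,fx=4,fy=4,interpolation=cv2.INTER_CUBIC))
p=readout.observe()["eef_pos"]; print(p)
for q in [(.5385,.207,.087),(p[0],p[1],p[2]+.03)]: print((np.array(proj(a,q))-[360,190])*4)
E
```

```text
[0.54062882 0.20605539 0.13175064]
[258.73607533 278.67957185]
[278.93094945 148.45153417]
```

View pics/v5.png

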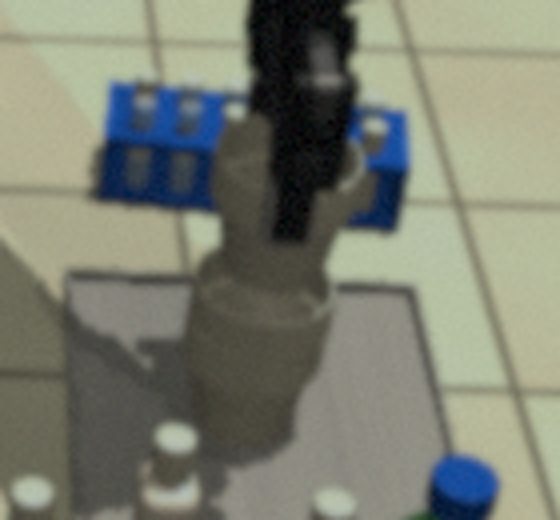

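{"api": "jog_arm", "payload": {
  "rows": [
    [0.05,-0.005,-0.001,0,0],
    [0.05,0,0,0.015,0],
    [0.05,0,0,0.015,0],
    [0.05,0,0,0.012,0],
    [0.05,0,0,0.003,0],
    [0.05,0,0,0,0]
  ]
}}

```text
clock: 14.28
eef_pos: [0.5382, 0.2006, 0.0848]
ee_rot: [-2.221, -2.221, 0.001]
force: [0.4, -0.5, -0.3]
gripper_width: 0.0647
gripper_force: 34.0
```

{"api": "jog_arm", "payload": {
  "rows": [
    [0.05,0,0,0.003,0],
    [0.05,0,0,0.003,0],
    [0.05,0,0,0,0]
  ]
}}

```text
clock: 14.65
eef_pos: [0.5388, 0.2012, 0.0805]
ee_rot: [2.221, 2.222, 0.002]
force: [-2.4, 0.2, 7.8]
gripper_width: 0.0653
gripper_force: 36.5
```

{"api": "jog_arm", "payload": {
  "rows": [
    [0.0854,0,0,0,0],
    [0.0854,0,0,0,0],
    [0.0854,0,0,0,0],
    [0.0854,0,0,-0.03,0],
    [0.0854,0,0,-0.05,0],
    [0.0854,0,0,-0.05,0],
    [0.0854,0,0,-0.05,0],
    [0.0854,-0.0415,-0.0107,0,0]
  ]
}}

```text
clock: 15.65
eef_pos: [0.5306, 0.1633, 0.2641]
ee_rot: [2.213, 2.226, 0.015]
force: [0.5, -1.3, -0.6]
gripper_width: 0.0855
gripper_force: 0.0
```

{"api": "jog_arm", "payload": {
  "rows": [
    [0.0854,-0.0415,-0.0107,0,0],
    [0.0854,-0.0415,-0.0107,0,0],
    [0.0854,-0.0415,-0.0107,0,0]
  ]
}}

```text
clock: 16.02
eef_pos: [0.4951, 0.0332, 0.2593]
ee_rot: [2.221, 2.221, 0.0]
force: [0.7, 0.2, -0.0]
gripper_width: 0.0851
gripper_force: 0.0
```

```bash
python3 - <<'E'
from h import *
a=snap("scene","s6"); c=snap("top","t6")
print(rims(c,[(399,191),(419,292)],.165),rims(c,[(218,247)],.109),readout.observe()["eef_pos"])
y=cv2.resize(a["image"][200:320,340:500,::-1],None,fx=3,fy=3,interpolation=cv2.INTER_CUBIC)
x=cv2.resize(c["image"][160:340,180:480,::-1],(480,288),interpolation=cv2.INTER_CUBIC)
cv2.imwrite("pics/v6.png",cv2.resize(np.vstack([x,y]),(430,580)))
E
```

```text
[(array([ 0.6366, -0.1783]), array([399.2, 190.2], dtype=float32), np.float32(16.0), np.float64(16.190470483270396)), (array([ 0.4311, -0.2117]), array([419.8, 292. ], dtype=float32), np.float32(16.5), np.float64(16.190470483270396))] [(array([0.5388, 0.2038]), array([216.5, 245.5], dtype=float32), np.float32(14.7), np.float64(15.412908895100431))] [0.49447182 0.0288676  0.25931626]
```

View pics/v6.png

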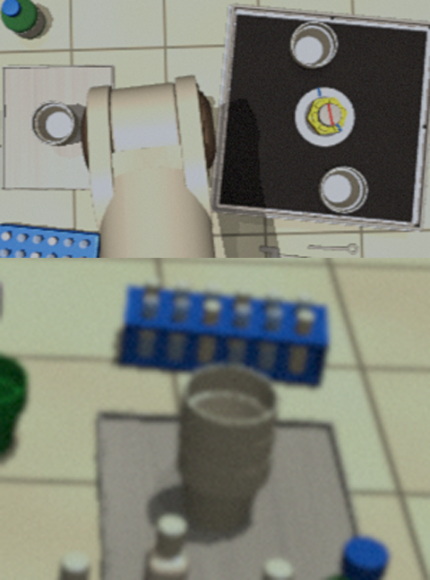

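The stack of three is straight. Going on to the beaker at (0.431,-0.212).

{"api": "jog_arm", "payload": {
  "rows": [
    [0.0854,-0.041,-0.0107,0,0],
    [0.0854,-0.041,-0.0107,0,0],
    [0.0854,-0.041,-0.0107,0,0],
    [0.0854,-0.041,-0.0107,0,0],
    [0.0854,-0.041,-0.0107,0,0],
    [0.0854,-0.041,-0.0105,0,0],
    [0.0854,0,0,0.045,0],
    [0.0854,0,0,0.045,0]
  ]
}}

```text
clock: 17.12
eef_pos: [0.4324, -0.2119, 0.1688]
ee_rot: [2.221, 2.219, 0.002]
force: [1.2, -0.0, -0.3]
gripper_width: 0.0852
gripper_force: 0.0
```

{"api": "jog_arm", "payload": {
  "rows": [
    [0.0854,0,0,0,0],
    [0.0854,0,0,0,0]
  ]
}}

```text
clock: 17.38
eef_pos: [0.4327, -0.2115, 0.1705]
ee_rot: [2.22, 2.221, 0.001]
force: [0.5, -0.3, 0.8]
gripper_width: 0.085
gripper_force: 0.0
```

{"api": "jog_arm", "payload": {
  "rows": [
    [0.0854,-0.001,-0.001,0.02,0],
    [0.0854,0,0,0.016,0],
    [0.0854,0,0,0,0],
    [0.05,0,0,0,0],
    [0.05,0,0,0,0],
    [0.05,0,0,0,0],
    [0.05,0,0,0,0],
    [0.05,0,0,0,0]
  ]
}}

```text
clock: 18.38
eef_pos: [0.4313, -0.2127, 0.1345]
ee_rot: [2.221, 2.22, 0.001]
force: [-1.8, 0.4, 4.9]
gripper_width: 0.066
gripper_force: 32.9
```

{"api": "jog_arm", "payload": {
  "rows": [
    [0.05,0,0,-0.03,0],
    [0.05,0,0,-0.05,0],
    [0.05,0,0,-0.05,0],
    [0.05,0,0,-0.01,0],
    [0.05,0,0,0,0],
    [0.05,0,0,0,0]
  ]
}}

```text
clock: 19.12
eef_pos: [0.4296, -0.2119, 0.2717]
ee_rot: [-2.219, -2.22, 0.002]
force: [-0.5, 0.4, 0.0]
gripper_width: 0.0659
gripper_force: 34.0
```

```bash
python3 - <<'E'
from h import *
c=snap("top","t7")
s=readout.observe(); print(s["eef_pos"],s["gripper_width"])
print(rims(c,[(217,247)],.109),rims(c,[(399,191)],.165))
E
```

```text
[ 0.42956316 -0.21188343  0.27157159] 0.06570370369120869
[(array([0.5388, 0.2038]), array([216.5, 245.5], dtype=float32), np.float32(14.7), np.float64(15.412908895100431))] [(array([ 0.6356, -0.1772]), array([398.8, 190.8], dtype=float32), np.float32(16.55), np.float64(16.190470483270396))]
```

{"api": "jog_arm", "payload": {
  "rows": [
    [0.05,0.046,0.012,0,0],
    [0.05,0.046,0.012,0,0],
    [0.05,0.046,0.012,0,0],
    [0.05,0.046,0.012,0,0],
    [0.05,0.046,0.012,0,0],
    [0.05,0.046,0.012,0,0],
    [0.05,0.046,0.012,0,0],
    [0.05,0.046,0.012,0,0]
  ]
}}

```text
clock: 20.18
eef_pos: [0.5261, 0.1568, 0.2715]
ee_rot: [-2.221, -2.22, 0.004]
force: [1.3, 0.1, -1.0]
gripper_width: 0.0658
gripper_force: 34.0
```

{"api": "jog_arm", "payload": {
  "rows": [
    [0.05,0.048,0.0125,0,0],
    [0.05,0,0,0.05,0],
    [0.05,0,0,0.05,0],
    [0.05,0,0,0.018,0],
    [0.05,0,0,0,0],
    [0.05,0,0,0,0]
  ]
}}

```text
clock: 20.92
eef_pos: [0.5405, 0.2039, 0.157]
ee_rot: [2.221, 2.22, 0.004]
force: [0.4, -0.3, -0.0]
gripper_width: 0.066
gripper_force: 34.0
```

```bash
python3 - <<'E'
from h import *
a=snap("scene","s8")
cv2.imwrite("pics/v8.png",cv2.resize(a["image"][180:310,360:500,::-1],None,fx=4,fy=4,interpolation=cv2.INTER_CUBIC))
p=readout.observe()["eef_pos"]; print(p)
for q in [(.5385,.2055,.109),(p[0],p[1],p[2]+.03)]: print((np.array(proj(a,q))-[360,180])*4)
E
```

```text
[0.54073381 0.20406603 0.15735449]
[261.60735384 280.64141024]
[282.21825587 140.04083824]
```

View pics/v8.png

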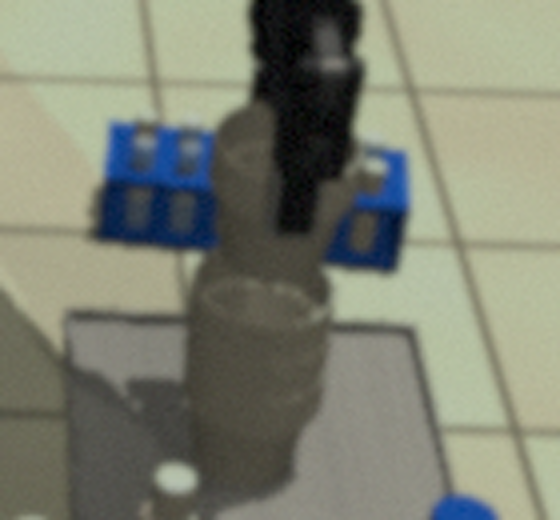

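{"api": "jog_arm", "payload": {
  "rows": [
    [0.05,-0.003,-0.001,0,0],
    [0.05,0,0,0.015,0],
    [0.05,0,0,0.015,0],
    [0.05,0,0,0.015,0],
    [0.05,0,0,0.005,0],
    [0.05,0,0,0,0]
  ]
}}

```text
clock: 21.72
eef_pos: [0.5378, 0.2007, 0.1045]
ee_rot: [-2.221, -2.221, 0.002]
force: [-0.6, 1.5, -0.8]
gripper_width: 0.0658
gripper_force: 34.0
```

{"api": "jog_arm", "payload": {
  "rows": [
    [0.05,0,0,0.003,0],
    [0.05,0,0,0.002,0],
    [0.05,0,0,0,0]
  ]
}}

```text
clock: 22.1
eef_pos: [0.5386, 0.201, 0.1008]
ee_rot: [2.221, 2.221, 0.002]
force: [1.2, 1.1, 1.9]
gripper_width: 0.0657
gripper_force: 34.1
```

{"api": "jog_arm", "payload": {
  "rows": [
    [0.0854,0,0,0,0],
    [0.0854,0,0,0,0],
    [0.0854,0,0,0,0],
    [0.0854,0,0,-0.03,0],
    [0.0854,0,0,-0.05,0],
    [0.0854,0,0,-0.05,0],
    [0.0854,0,0,-0.03,0],
    [0.0854,-0.0475,0.0122,0,0]
  ]
}}

```text
clock: 23.1
eef_pos: [0.5512, 0.1582, 0.2637]
ee_rot: [2.212, 2.23, 0.011]
force: [0.6, -0.5, -0.1]
gripper_width: 0.0857
gripper_force: 0.0
```

{"api": "jog_arm", "payload": {
  "rows": [
    [0.0854,-0.0475,0.0122,0,0],
    [0.0854,-0.0475,0.0122,0,0],
    [0.0854,0,0,0,0]
  ]
}}

```text
clock: 23.48
eef_pos: [0.5755, 0.0519, 0.2604]
ee_rot: [2.229, 2.21, -0.003]
force: [0.0, -0.1, 0.4]
gripper_width: 0.0854
gripper_force: 0.0
```

```bash
python3 - <<'E'
from h import *
a=snap("scene","s9"); c=snap("top","t9")
print(rims(c,[(399,191)],.165),rims(c,[(216,246)],.131),readout.observe()["eef_pos"])
E
```

```text
[(array([ 0.6367, -0.1768]), array([398.5, 190.2], dtype=float32), np.float32(16.0), np.float64(16.190470483270396))] [(array([0.5386, 0.2027]), array([215., 245.], dtype=float32), np.float32(14.625), np.float64(15.709301148065958))] [0.57461068 0.05765447 0.26017962]
```

{"api": "jog_arm", "payload": {
  "rows": [
    [0.0854,-0.0474,0.0123,0,0],
    [0.0854,-0.0474,0.0123,0,0],
    [0.0854,-0.0474,0.0123,0,0],
    [0.0854,-0.0474,0.0123,0,0],
    [0.0854,-0.0474,0.0123,0,0],
    [0.0854,0,0,0.045,0],
    [0.0854,0,0,0.045,0],
    [0.0854,0,0,0,0]
  ]
}}

```text
clock: 24.58
eef_pos: [0.6335, -0.1757, 0.1659]
ee_rot: [-2.213, -2.219, 0.006]
force: [0.2, -0.0, -0.0]
gripper_width: 0.0854
gripper_force: 0.0
```

{"api": "jog_arm", "payload": {
  "rows": [
    [0.0854,0,0,0,0]
  ]
}}

```text
clock: 24.7
eef_pos: [0.6375, -0.1778, 0.1718]
ee_rot: [2.219, 2.223, 0.002]
force: [0.4, -0.6, 0.2]
gripper_width: 0.0855
gripper_force: 0.0
```

{"api": "jog_arm", "payload": {
  "rows": [
    [0.0854,-0.001,-0.001,0.02,0],
    [0.0854,0,0,0.018,0],
    [0.0854,0,0,0,0],
    [0.05,0,0,0,0],
    [0.05,0,0,0,0],
    [0.05,0,0,0,0],
    [0.05,0,0,0,0],
    [0.05,0,0,0,0]
  ]
}}

```text
clock: 25.7
eef_pos: [0.6357, -0.18, 0.1328]
ee_rot: [2.221, 2.221, 0.001]
force: [0.3, -0.3, 2.4]
gripper_width: 0.0649
gripper_force: 33.6
```

{"api": "jog_arm", "payload": {
  "rows": [
    [0.05,0,0,-0.03,0],
    [0.05,0,0,-0.05,0],
    [0.05,0,0,-0.05,0],
    [0.05,0,0,-0.03,0],
    [0.05,0,0,0,0],
    [0.05,0,0,0,0]
  ]
}}

```text
clock: 26.45
eef_pos: [0.6344, -0.1796, 0.2907]
ee_rot: [-2.22, -2.22, 0.002]
force: [-0.3, 0.4, -0.6]
gripper_width: 0.0642
gripper_force: 33.8
```

```bash
python3 - <<'E'
from h import *
c=snap("top","t10")
s=readout.observe(); print(s["eef_pos"],s["gripper_width"])
print(rims(c,[(216,246)],.131))
E
```

```text
[ 0.63412796 -0.17948577  0.29009121] 0.06478479401826787
[(array([0.538 , 0.2022]), array([215.2, 245.2], dtype=float32), np.float32(14.925), np.float64(15.709301148065958))]
```

{"api": "jog_arm", "payload": {
  "rows": [
    [0.05,0.0477,-0.012,0,0],
    [0.05,0.0477,-0.012,0,0],
    [0.05,0.0477,-0.012,0,0],
    [0.05,0.0477,-0.012,0,0],
    [0.05,0.0477,-0.012,0,0],
    [0.05,0.0477,-0.012,0,0],
    [0.05,0.0477,-0.012,0,0],
    [0.05,0.0477,-0.012,0,0]
  ]
}}

```text
clock: 27.5
eef_pos: [0.5377, 0.2029, 0.2904]
ee_rot: [-2.22, -2.221, 0.005]
force: [0.6, 0.3, -0.6]
gripper_width: 0.0646
gripper_force: 33.8
```

{"api": "jog_arm", "payload": {
  "rows": [
    [0.05,0,0,0.045,0],
    [0.05,0,0,0.045,0],
    [0.05,0,0,0.022,0],
    [0.05,0,0,0,0],
    [0.05,0,0,0,0]
  ]
}}

```text
clock: 28.12
eef_pos: [0.5394, 0.2018, 0.1805]
ee_rot: [-2.221, -2.221, 0.0]
force: [0.7, -0.0, -0.3]
gripper_width: 0.0653
gripper_force: 33.8
```

```bash
python3 - <<'E'
from h import *
a=snap("scene","s11")
cv2.imwrite("pics/v11.png",cv2.resize(a["image"][170:300,360:500,::-1],None,fx=4,fy=4,interpolation=cv2.INTER_CUBIC))
p=readout.observe()["eef_pos"]; print(p)
for q in [(.5385,.2055,.131),(p[0],p[1],p[2]+.03)]: print((np.array(proj(a,q))-[360,170])*4)
E
```

```text
[0.53991182 0.20189164 0.18114144]
[267.93404372 281.72073613]
[284.32325441 132.46083237]
```

View pics/v11.png

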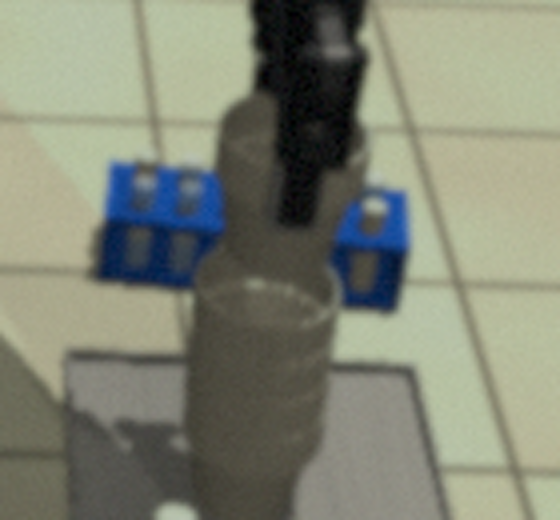

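{"api": "jog_arm", "payload": {
  "rows": [
    [0.05,-0.001,-0.001,0.012,0],
    [0.05,0,0,0.015,0],
    [0.05,0,0,0.015,0],
    [0.05,0,0,0.01,0],
    [0.05,0,0,0.003,0],
    [0.05,0,0,0,0]
  ]
}}

```text
clock: 28.92
eef_pos: [0.5384, 0.2008, 0.1253]
ee_rot: [-2.221, -2.221, -0.0]
force: [0.4, -0.4, -0.7]
gripper_width: 0.065
gripper_force: 33.8
```

{"api": "jog_arm", "payload": {
  "rows": [
    [0.05,0,0,0.002,0],
    [0.05,0,0,0.002,0],
    [0.05,0,0,0,0]
  ]
}}

```text
clock: 29.3
eef_pos: [0.5389, 0.2012, 0.1236]
ee_rot: [2.221, 2.221, 0.003]
force: [-3.6, -2.0, 13.3]
gripper_width: 0.065
gripper_force: 40.9
```

Contact at the expected height, so I'll release, back off and check the stack and the nut.

{"api": "jog_arm", "payload": {
  "rows": [
    [0.0854,0,0,0,0],
    [0.0854,0,0,0,0],
    [0.0854,0,0,0,0],
    [0.0854,0,0,-0.03,0],
    [0.0854,0,0,-0.05,0],
    [0.0854,0,0,-0.05,0],
    [0.0854,-0.04,0,0,0],
    [0.0854,-0.04,0,0,0]
  ]
}}

```text
clock: 30.3
eef_pos: [0.5385, 0.1204, 0.252]
ee_rot: [2.219, 2.223, 0.002]
force: [-0.3, -1.0, -0.5]
gripper_width: 0.0855
gripper_force: 0.0
```

{"api": "jog_arm", "payload": {
  "rows": [
    [0.0854,-0.04,0,0,0],
    [0.0854,-0.03,0,0,0],
    [0.0854,0,0,0,0]
  ]
}}

```text
clock: 30.68
eef_pos: [0.5382, 0.0474, 0.2512]
ee_rot: [2.227, 2.215, -0.002]
force: [0.5, 0.6, -0.9]
gripper_width: 0.0855
gripper_force: 0.0
```

```bash
python3 - <<'E'
from h import *
a=snap("scene","s12"); c=snap("top","t12")
print(readout.observe()["eef_pos"])
n=cv2.resize(c["image"][215:270,380:435,::-1],None,fx=10,fy=10,interpolation=cv2.INTER_CUBIC)
s=cv2.resize(a["image"][190:320,380:460,::-1],(250,550),interpolation=cv2.INTER_CUBIC)[:, :]
s=cv2.resize(s[:, :],(250,406)); s=cv2.copyMakeBorder(s,0,144,0,0,cv2.BORDER_CONSTANT)
cv2.imwrite("pics/v12.png",np.hstack([n,s]))
E
```

```text
[0.53814797 0.05133654 0.25114591]
```

View pics/v12.png

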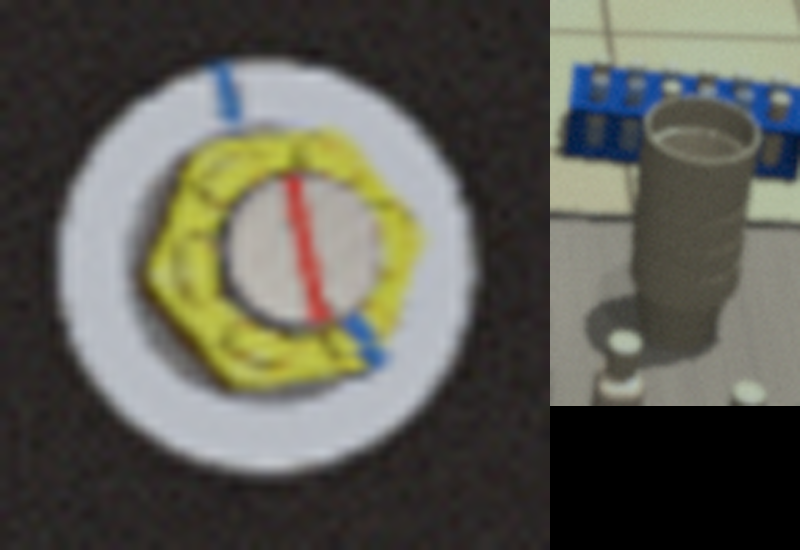

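The five-beaker stack is straight and upright. In the nut crop the hub's blue mark is at (229,92), the nut's blue mark at (365,340), and the red line runs from (292,182) to (320,320). I'll work out the angles next.

```bash
cat >> h.py <<'E'
def nut(n=4):
    ims=[snap("top") for _ in range(n)]; c=ims[0]
    im=np.mean([i["image"] for i in ims],0).astype(np.uint8)[215:270,380:435]
    K=10; im=cv2.resize(im,None,fx=K,fy=K,interpolation=cv2.INTER_CUBIC); f=lambda x,y,z: onplane(c,(x+.5)/K-.5+380,(y+.5)/K-.5+215,z)[:2]
    H=cv2.cvtColor(im,cv2.COLOR_RGB2HSV); h,s,v=cv2.split(H)
    red=((h<8)|(h>170))&(s>130)&(v>100); blue=(h>95)&(h<125)&(s>110)&(v>80); yel=(h>18)&(h<40)&(s>110)&(v>90)
    def blobs(m,a=80):
        k,l,st,ce=cv2.connectedComponentsWithStats(m.astype(np.uint8)); return [(st[i,4],np.argwhere(l==i)[:,::-1]) for i in range(1,k) if st[i,4]>a]
    out={}
    r=max(blobs(red),key=lambda t:t[0])[1]; d=np.array([f(*p,.166) for p in r]); m=d.mean(0); w=np.linalg.svd(d-m,full_matrices=False)[2][0]
    out["red"]=(m,np.degrees(np.arctan2(w[1],w[0])))
    light=((s<60)&(v>140)).astype(np.uint8); cs=max(cv2.findContours(cv2.morphologyEx(light,cv2.MORPH_CLOSE,np.ones((9,9))),cv2.RETR_EXTERNAL,2)[0],key=cv2.contourArea)
    e=cv2.fitEllipse(cv2.convexHull(cs)); out["hub"]=f(*e[0],.115); out["hubpx"]=e[:2]
    out["blue"]=[(a,p.mean(0),f(*p.mean(0),.115),f(*p.mean(0),.156)) for a,p in blobs(blue)]
    y=np.vstack([p for a,p in blobs(yel,300)]); out["hull"]=cv2.approxPolyDP(cv2.convexHull(y.astype(np.int32)),12,True)[:,0].tolist()
    return out
E
python3 - <<'E'
from h import *
o=nut()
for k,v in o.items(): print(k,v)
E
```

```text
red (array([ 0.53645481, -0.19627675]), np.float64(-170.30166782721128))
hub [ 0.53644833 -0.19606793]
hubpx ((265.542236328125, 266.01300048828125), (405.9436340332031, 412.239990234375))
blue [(np.int32(732), array([225.79644809,  89.83606557]), array([ 0.57373926, -0.18909886]), array([ 0.56994877, -0.18297607])), (np.int32(341), array([358.49853372, 329.19061584]), array([ 0.52265373, -0.21499364]), array([ 0.52066879, -0.20795564])), (np.int32(241), array([373.17842324, 355.50622407]), array([ 0.51705436, -0.21785044]), array([ 0.51526732, -0.21071147]))]
hull [[417, 241], [359, 368], [229, 387], [143, 276], [182, 166], [227, 141], [340, 138]]
```

{"api": "jog_arm", "payload": {
  "rows": [
    [0.0854,-0.0495,0,0,0],
    [0.0854,-0.0495,0,0,0],
    [0.0854,-0.0495,0,0,0],
    [0.0854,-0.0495,0,0,0],
    [0.0854,-0.0495,-0.002,0,0],
    [0.0854,0,0,0,-0.1675],
    [0.0854,0,0,0,-0.1675]
  ]
}}

```text
clock: 31.85
eef_pos: [0.5364, -0.1968, 0.251]
ee_rot: [-1.813, -2.565, -0.0]
force: [0.1, 0.7, -0.3]
gripper_width: 0.0857
gripper_force: 0.0
```

{"api": "jog_arm", "payload": {
  "rows": [
    [0.0854,0,0,0,-0.1675],
    [0.0854,0,0,0,-0.1675],
    [0.0854,0,0,0,-0.1675],
    [0.0854,0,0,0,-0.1675],
    [0.0854,0,0,0,-0.1675],
    [0.0854,0,0,0,0]
  ]
}}

```text
clock: 32.6
eef_pos: [0.5366, -0.1959, 0.2512]
ee_rot: [-0.622, -3.079, -0.001]
force: [-0.4, -0.1, -0.2]
gripper_width: 0.085
gripper_force: 0.0
```

```bash
cat >> h.py <<'E'
def st():
    s=readout.observe(); M=R.from_rotvec(s["ee_rot"]).as_matrix(); e=np.array([.5364,-.1962])-s["eef_pos"][:2]
    print("t",s["clock"],"pos",s["eef_pos"].round(4),"yang",np.degrees(np.arctan2(M[1,1],M[0,1])).round(2),"tilt",M[:2,2].round(4),"j",s["joint_positions"].round(2),"w",round(s["gripper_width"],4),"F",s["force"].round(1),"Tz",s["wrist_torque"].round(2))
    print("to axis tx,ty",(M[:2,:2].T@e).round(4))
E
python3 -c "from h import *; st()"
```

```text
t 32.6 pos [ 0.5366 -0.1959  0.2512] yang 67.18 tilt [-0.      0.0005] j [ 0.27  0.31  0.04  1.74 -0.01  1.09  1.49] w 0.085 F [-0.4 -0.1 -0.2] Tz [-0.04 -0.04 -0.01]
to axis tx,ty [ 0.0001 -0.0003]
```

{"api": "jog_arm", "payload": {
  "rows": [
    [0.0854,0,0,0.05,0],
    [0.0854,0,0,0.04,0],
    [0.0854,0,0,0.025,0],
    [0.0854,0,0,0.014,0],
    [0.0854,0,0,0,0],
    [0.0854,0,0,0,0]
  ]
}}

```text
clock: 33.35
eef_pos: [0.5373, -0.197, 0.1234]
ee_rot: [0.622, 3.077, -0.0]
force: [0.8, 0.1, -0.1]
gripper_width: 0.0855
gripper_force: 0.0
```

{"api": "jog_arm", "payload": {
  "rows": [
    [0.04,0,0,0,0],
    [0.04,0,0,0,0],
    [0.04,0,0,0,0],
    [0.04,0,0,0,0],
    [0.04,0,0,0,0],
    [0.04,0,0,0,0]
  ],
  "squeeze": 70
}}

```text
clock: 34.1
eef_pos: [0.5372, -0.1961, 0.1237]
ee_rot: [0.62, 3.078, 0.001]
force: [-1.7, 1.7, 6.3]
gripper_width: 0.0481
gripper_force: 73.3
```

```bash
python3 -c "from h import *; st()"
```

```text
t 34.1 pos [ 0.5372 -0.1961  0.1237] yang 67.2 tilt [0.002  0.0006] j [ 0.28  0.46  0.03  1.85 -0.02  0.83  1.49] w 0.0481 F [-1.7  1.7  6.3] Tz [0.6  0.25 0.04]
to axis tx,ty [ 0.0007 -0.0005]
```

{"api": "jog_arm", "payload": {
  "rows": [
    [0.04,0,0,0,0.1],
    [0.04,0,0,0,0.1745],
    [0.04,0,0,0,0.1745],
    [0.04,0,0,0,0.1745],
    [0.04,0,0,0,0.1745]
  ]
}}

```text
clock: 34.72
eef_pos: [0.5366, -0.1967, 0.1237]
ee_rot: [1.775, 2.591, 0.001]
force: [-3.9, -0.1, 6.8]
gripper_width: 0.0487
gripper_force: 73.3
```

```bash
python3 -c "from h import *; st()"
```

```text
t 34.725 pos [ 0.5366 -0.1967  0.1237] yang 21.18 tilt [0.001  0.0001] j [ 0.13  0.46  0.22  1.86 -0.13  0.83  0.79] w 0.0487 F [-3.9 -0.1  6.8] Tz [0.17 0.62 0.3 ]
to axis tx,ty [0.0005 0.    ]
```

{"api": "jog_arm", "payload": {
  "rows": [
    [0.04,0,0,0,0.1745],
    [0.04,0,0,0,0.1745],
    [0.04,0,0,0,0.1745],
    [0.04,0,0,0,0.1745],
    [0.04,0,0,0,0.1745],
    [0.04,0,0,0,0.1745],
    [0.04,0,0,0,0.1745],
    [0.04,0,0,0,0.0745]
  ]
}}

```text
clock: 35.72
eef_pos: [0.5353, -0.1963, 0.1237]
ee_rot: [-2.977, -0.998, 0.001]
force: [-8.3, 1.8, 13.5]
gripper_width: 0.0489
gripper_force: 74.0
```

{"api": "jog_arm", "payload": {
  "rows": [
    [0.04,0,0,0,0]
  ]
}}

```text
clock: 35.85
eef_pos: [0.5352, -0.1963, 0.1237]
ee_rot: [-2.976, -1.0, 0.001]
force: [-8.1, 2.8, 13.5]
gripper_width: 0.0487
gripper_force: 74.1
```

```bash
python3 -c "from h import *; st()"
```

```text
t 35.85 pos [ 0.5352 -0.1963  0.1237] yang -52.84 tilt [-0.0014  0.0016] j [-0.1   0.5   0.52  1.87 -0.33  0.86 -0.34] w 0.0487 F [-8.1  2.8 13.5] Tz [ 0.28  1.35 -0.13]
to axis tx,ty [0.001  0.0006]
```

{"api": "jog_arm", "payload": {
  "rows": [
    [0.0854,0,0,0,0],
    [0.0854,0,0,0,0],
    [0.0854,0,0,0,0],
    [0.0854,0,0,0,-0.1745],
    [0.0854,0,0,0,-0.1745],
    [0.0854,0,0,0,-0.1745],
    [0.0854,0,0,0,-0.1745],
    [0.0854,0,0,0,-0.1745]
  ]
}}

```text
clock: 36.85
eef_pos: [0.5363, -0.1969, 0.1222]
ee_rot: [2.269, 2.173, -0.0]
force: [0.5, 0.5, -0.7]
gripper_width: 0.0853
gripper_force: 0.0
```

{"api": "jog_arm", "payload": {
  "rows": [
    [0.0854,0,0,0,-0.1745],
    [0.0854,0,0,0,0],
    [0.0854,0,0,0,0]
  ]
}}

```text
clock: 37.22
eef_pos: [0.5362, -0.197, 0.1222]
ee_rot: [-2.082, -2.353, -0.0]
force: [0.1, -0.2, 0.7]
gripper_width: 0.0853
gripper_force: 0.0
```

```bash
python3 -c "from h import *; st()"
```

```text
t 37.225 pos [ 0.5362 -0.197   0.1222] yang 6.99 tilt [-0.  0.] j [ 0.09  0.47  0.27  1.86 -0.16  0.83  0.57] w 0.0853 F [ 0.1 -0.2  0.7] Tz [-0.    0.02 -0.02]
to axis tx,ty [0.0007 0.0003]
```

{"api": "jog_arm", "payload": {
  "rows": [
    [0.0854,0.0007,0.0003,0,0],
    [0.04,0,0,0,0],
    [0.04,0,0,0,0],
    [0.04,0,0,0,0],
    [0.04,0,0,0,0],
    [0.04,0,0,0,0],
    [0.04,0,0,0,0.1],
    [0.04,0,0,0,0.17]
  ]
}}

```text
clock: 38.22
eef_pos: [0.5361, -0.196, 0.1227]
ee_rot: [-2.38, -2.05, 0.0]
force: [-2.9, 1.0, 4.1]
gripper_width: 0.0485
gripper_force: 74.7
```

{"api": "jog_arm", "payload": {
  "rows": [
    [0.04,0,0,0,0.17],
    [0.04,0,0,0,0.17],
    [0.04,0,0,0,0.17],
    [0.04,0,0,0,0.17],
    [0.04,0,0,0,0.17],
    [0.04,0,0,0,0.17],
    [0.04,0,0,0,0.17],
    [0.04,0,0,0,0.17]
  ]
}}

```text
clock: 39.22
eef_pos: [0.5357, -0.1956, 0.1227]
ee_rot: [-3.139, -0.097, 0.002]
force: [-4.4, 1.8, 6.4]
gripper_width: 0.0485
gripper_force: 74.9
```

{"api": "jog_arm", "payload": {
  "rows": [
    [0.04,0,0,0,0.17],
    [0.04,0,0,0,0.155],
    [0.04,0,0,0,0]
  ]
}}

```text
clock: 39.6
eef_pos: [0.5358, -0.1955, 0.1227]
ee_rot: [-3.114, 0.408, 0.003]
force: [-4.8, 1.5, 8.4]
gripper_width: 0.0488
gripper_force: 75.2
```

```bash
python3 -c "from h import *; st()"
```

```text
t 39.6 pos [ 0.5358 -0.1955  0.1227] yang -104.92 tilt [-0.0015  0.0012] j [-0.26  0.56  0.74  1.87 -0.48  0.89 -1.11] w 0.0488 F [-4.8  1.5  8.4] Tz [ 0.46  0.89 -0.03]
to axis tx,ty [0.0008 0.0005]
```

{"api": "jog_arm", "payload": {
  "rows": [
    [0.0854,0,0,0,0],
    [0.0854,0,0,0,0],
    [0.0854,0,0,0,0],
    [0.0854,0,0,-0.06,0],
    [0.0854,0,0,-0.06,0],
    [0.0854,-0.013,-0.048,0,0],
    [0.0854,-0.013,-0.048,0,0],
    [0.0854,-0.013,-0.048,0,0]
  ]
}}

```text
clock: 40.6
eef_pos: [0.5357, -0.0455, 0.2426]
ee_rot: [-3.115, 0.406, -0.002]
force: [1.1, 0.1, 0.5]
gripper_width: 0.0852
gripper_force: 0.0
```

{"api": "jog_arm", "payload": {
  "rows": [
    [0.0854,-0.013,-0.048,0,0],
    [0.0854,0,0,0,0]
  ]
}}

```text
clock: 40.85
eef_pos: [0.5353, 0.0084, 0.2419]
ee_rot: [-3.115, 0.392, 0.001]
force: [-0.4, 0.3, 0.1]
gripper_width: 0.0856
gripper_force: 0.0
```

```bash
python3 - <<'E'
from h import *
st(); o=nut()
for k,v in o.items(): print(k,v)
c=snap("top","t14"); cv2.imwrite("pics/v14.png",cv2.resize(c["image"][215:270,380:435,::-1],None,fx=10,fy=10,interpolation=cv2.INTER_CUBIC))
E
```

```text
t 40.85 pos [0.5353 0.0084 0.2419] yang -104.34 tilt [-0.0006  0.0021] j [-0.74  0.33  0.82  1.86 -0.28  1.07 -1.62] w 0.0856 F [-0.4  0.3  0.1] Tz [ 0.02  0.03 -0.02]
to axis tx,ty [0.0517 0.198 ]
red (array([ 0.53675945, -0.19620824]), np.float64(-170.33410642229677))
hub [ 0.53644242 -0.19606409]
hubpx ((265.5249328613281, 266.0416259765625), (405.6236572265625, 412.07257080078125))
blue [(np.int32(744), array([225.97446237,  90.05913978]), array([ 0.57369119, -0.18913444]), array([ 0.5699024 , -0.18301039])), (np.int32(485), array([318.82474227, 146.91752577]), array([ 0.56116589, -0.20812998]), array([ 0.55781979, -0.20133457]))]
hull [[414, 219], [385, 346], [243, 391], [145, 296], [172, 177], [257, 138], [346, 151]]
```

View pics/v14.png

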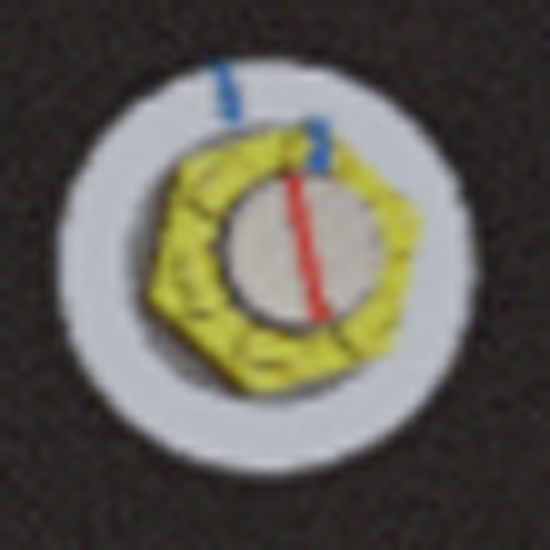

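The nut mark is now at (318,147), about -14.7°. That is just past the hub mark at 10.6° and agrees with the grip angle. The red line is at 9.7° and the slot at 15.1°, leaving about 5.4° clockwise. I'll go back for the last bit.

{"api": "jog_arm", "payload": {
  "rows": [
    [0.0854,0.013,0.048,0,0],
    [0.0854,0.013,0.048,0,0],
    [0.0854,0.013,0.048,0,0],
    [0.0854,0.013,0.048,0,0],
    [0.0854,0,0,0,0],
    [0.0854,0,0,0,0]
  ]
}}

```text
clock: 41.85
eef_pos: [0.536, -0.1969, 0.2421]
ee_rot: [-3.115, 0.409, 0.001]
force: [0.2, 0.6, -0.1]
gripper_width: 0.0852
gripper_force: 0.0
```

```bash
python3 -c "from h import *; st()"
```

```text
t 41.85 pos [ 0.536  -0.1969  0.2421] yang -104.96 tilt [-0.0004  0.0004] j [-0.35  0.42  0.85  1.78 -0.35  1.11 -1.22] w 0.0852 F [ 0.2  0.6 -0.1] Tz [0.03 0.05 0.03]
to axis tx,ty [ 0.0003 -0.0008]
```

{"api": "jog_arm", "payload": {
  "rows": [
    [0.0854,0.0003,-0.0008,0.05,0],
    [0.0854,0,0,0.04,0],
    [0.0854,0,0,0.02,0],
    [0.0854,0,0,0.01,0],
    [0.0854,0,0,0,0],
    [0.0854,0,0,0,0]
  ]
}}

```text
clock: 42.6
eef_pos: [0.538, -0.1958, 0.1236]
ee_rot: [3.115, -0.405, 0.004]
force: [0.8, 0.6, 0.4]
gripper_width: 0.0858
gripper_force: 0.0
```

{"api": "jog_arm", "payload": {
  "rows": [
    [0.04,0,0,0,0],
    [0.04,0,0,0,0],
    [0.04,0,0,0,0],
    [0.04,0,0,0,0],
    [0.04,0,0,0,0],
    [0.04,0,0,0,0.047],
    [0.04,0,0,0,0.047],
    [0.04,0,0,0,0]
  ]
}}

```text
clock: 43.6
eef_pos: [0.5372, -0.196, 0.1233]
ee_rot: [3.092, -0.552, 0.001]
force: [-1.7, -0.2, 6.6]
gripper_width: 0.0485
gripper_force: 72.8
```

```bash
python3 -c "from h import *; st()"
```

```text
t 43.6 pos [ 0.5372 -0.196   0.1233] yang -110.25 tilt [ 0.0009 -0.0005] j [-0.28  0.58  0.77  1.87 -0.51  0.9  -1.19] w 0.0485 F [-1.7 -0.2  6.6] Tz [-0.03  0.41 -0.04]
to axis tx,ty [-0.0007  0.0005]
```

{"api": "jog_arm", "payload": {
  "rows": [
    [0.0854,0,0,0,0],
    [0.0854,0,0,0,0],
    [0.0854,0,0,0,0],
    [0.0854,0,0,-0.06,0],
    [0.0854,0,0,-0.06,0],
    [0.0854,-0.017,-0.047,0,0],
    [0.0854,-0.017,-0.047,0,0],
    [0.0854,-0.017,-0.047,0,0]
  ]
}}

```text
clock: 44.6
eef_pos: [0.5377, -0.0439, 0.2426]
ee_rot: [-3.092, 0.552, -0.001]
force: [0.8, 0.8, 0.4]
gripper_width: 0.0856
gripper_force: 0.0
```

{"api": "jog_arm", "payload": {
  "rows": [
    [0.0854,-0.017,-0.047,0,0],
    [0.0854,0,0,0,0],
    [0.0854,0,0,0,0]
  ]
}}

```text
clock: 44.98
eef_pos: [0.538, 0.0042, 0.2423]
ee_rot: [3.093, -0.55, 0.0]
force: [0.2, -0.3, 0.8]
gripper_width: 0.0855
gripper_force: 0.0
```

```bash
python3 - <<'E'
from h import *
st(); o=nut()
for k,v in o.items(): print(k,v)
c=snap("top"); a=snap("scene")
n=cv2.resize(c["image"][215:270,380:435,::-1],(400,400),interpolation=cv2.INTER_CUBIC)
s=cv2.resize(a["image"][180:340,60:500,::-1],(550,200)); t=cv2.resize(c["image"][120:330,160:500,::-1],(400,247))
p=np.zeros((600,800,3),np.uint8); p[:400,:400]=n; p[:247,400:]=t; p[400:,:550]=s; p[250:400,420:620]=cv2.resize(a["image"][200:260,165:245,::-1],(200,150),interpolation=cv2.INTER_CUBIC)
cv2.imwrite("pics/v15.png",p)
E
```

```text
t 44.975 pos [0.538  0.0042 0.2423] yang -110.18 tilt [-0.     -0.0005] j [-0.77  0.35  0.88  1.86 -0.3   1.08 -1.69] w 0.0855 F [ 0.2 -0.3  0.8] Tz [-0.05 -0.01 -0.02]
to axis tx,ty [0.0677 0.1887]
red (array([ 0.53649124, -0.19628106]), np.float64(-170.30038989595815))
hub [ 0.53644568 -0.1960783 ]
hubpx ((265.59228515625, 266.0242004394531), (405.4795837402344, 412.3960266113281))
blue [(np.int32(734), array([226.00817439,  90.16348774]), array([ 0.573669 , -0.1891407]), array([ 0.56988099, -0.18301644])), (np.int32(420), array([328.99047619, 145.65714286]), array([ 0.56137082, -0.21026628]), array([ 0.55801747, -0.20339536]))]
hull [[418, 226], [384, 344], [307, 379], [229, 387], [146, 286], [180, 169], [237, 141], [304, 134], [353, 152]]
```

View pics/v15.png

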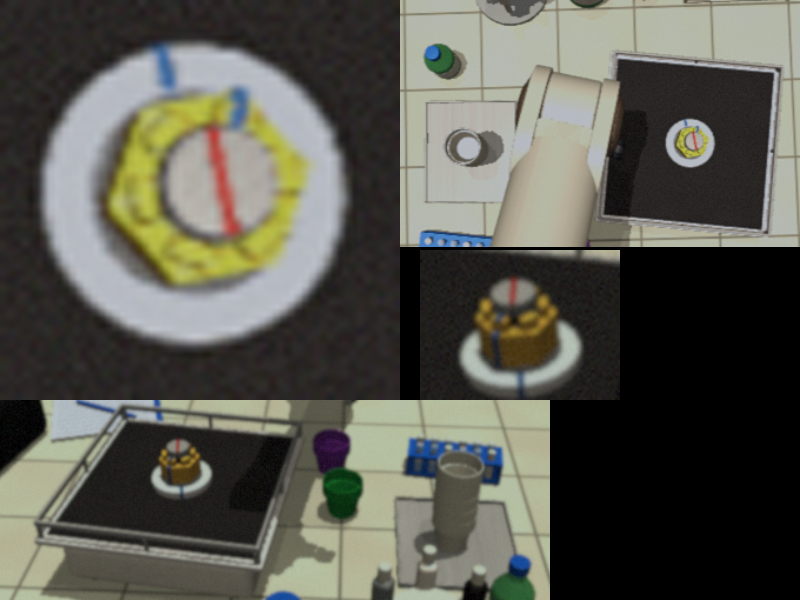

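The slot under the red line now faces the cotter hole, with the nut mark about 30° past the hub mark at crop (238,108). The five-beaker stack and the bottle are standing, and the robot is clear of everything.

```bash
python3 -c "
from h import *
print(order.close_job())"
```

```text
the job is handed in; nothing more can be done
None
```

The job is handed in with no verdict returned: all four mat beakers are nested upright in the tray beaker as one straight stack. The nut was then turned past the marks to the first slot, which lines up with the red line to within about 1°, and the reagent bottle is still standing.

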